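# Lock the orange dome onto the party lamp

## Robot

A 6-joint arm with a two-finger parallel gripper is mounted at the origin on the work surface. World frame = base frame: x ahead of the robot, y to its left, z up, the work surface at z = 0. Lengths are in m, angles in rad, forces in N, time in s.
With the tool pointing down it reaches from about 0.3 to 0.95 m from the base axis. Payload 3.1 kg.
Tool frame: the origin (TCP) lies at the very end of the fingers, on their centre line; the grasp point (between the pads) lies behind it (bot.pinch_z is the z of the grasp point in the tool frame, in m); z points along the fingers, y is the direction in which the jaws open and shut (so a half turn about z gives the same grasp; the last joint's range is limited). The gripper opens to 85 mm and grips with 20 to 120 N. Pads are 22 mm wide; open, the fingers measure 114 mm over their backs; the gripper's body (76 mm by 85 mm) begins 54 mm behind the grasp point. The pads swing forward as they close: fully open they stand 13 mm farther back than shut.
Start: joints at [-0.07, 0.308, 1.634, -0, 1.2, -0.07], TCP at [0.625, -0, 0.231] pointing down, gripper open.
Joint ranges: [-3.06, 3.06], [-0.79, 1.96], [0.05, 2.63], [-1.19, 4.34], [0.05, 2.64], [-2.94, 2.94]. Speed limits (rad/s): [2.79, 2.79, 3.14, 3.14, 3.14, 3.14].

## Interface

Orientations are given as a unit quaternion [x, y, z, w].
In Python, from plant import bot gives the robot as it stands.
- The arm moves only by the tool send_rows, never from a script. Its argument "increments" is a list of rows, each an object with "offset": the shift along the tool's x, y, z in m, a list of three; "roll": the turn about the tool's z in rad; "grip": the opening, from 0 (shut) to 1 (fully open). In form: [{"offset": [dx, dy, dz], "roll": roll, "grip": grip}, ...]. A call has 1 to 10 rows; each row shifts and turns the commanded pose from where the row before left it, along the tool's axes as they then stand; what a row does not reach is not made up. A row lasts 1/8 s, in which the tool goes at most 62.5 mm and 10.7 degrees, less where a joint would pass 70% of its speed; a pose out of reach is approached as far as the arm can. A call with a gripper value outside its range is refused whole. The fingers move at their own pace and stop on an object; "newtons" is the grip in N (left out, the last holds). Time passes only in rows, so rows that do not move let the fingers close. It gives the time, the measured TCP pose, the force and the opening at its end, in the units of the state.
- bot.read_state(): the state, without advancing time (a new reading comes with each control period).
- bot.capture(name): name is "scene" or "side" or "wrist"; returns a dict with "color" (420x560x3 uint8, red, green, blue), "vertical_fov" (degrees; the focal length in pixels is half the picture's height over the tangent of half this angle, whatever the lens; pixels are square), "cx", "cy" (the principal point, pixels), "origin" and "rotation" of the camera in the world; the wrist camera has in their place "tool_from_camera" (4x4, takes a point from camera to tool coordinates, whose origin is the TCP and whose axes are the flange's). Camera axes: x right, y up, looking along -z (the intrinsics and any distortion apply to the point x, -y, -z); pixel columns grow to the right and rows downward; lengths in m; the calibration is good to about 2 mm. A picture is of the moment at which its call begins: read the wrist's pose just before it. There is no depth.
- bot.job_done(): hands the job in, once; it reports no verdict.
The state is a dict: "t": time; "q": joint angles; "joint_vel": joint speeds; "joint_efforts": joint torques, N m; "ee_pos": TCP position; "eef_rot": TCP orientation; "force": force on the tool from outside, world axes, zero at the start; "ft_torque": the same for the moment, N m; "gripper_width": finger opening in m.
Only numpy, scipy, OpenCV 4.12 (cv2) and the standard library are available. Lean on these libraries where they do the work, as an engineer would, in place of code of your own. Each camera call takes 0.05 s, during which the arm holds its last target.

## Task

Pick up the orange dome and fit it to the party lamp on the counter: set its spigot in the lamp's white collar, turn it to feel for the two slots until its lugs drop in, press it down against the spring and twist it clockwise to the stop, so that it snaps up and stays locked when you let go. Work gently, never forcing the dome against the lamp or its stop with more than about 35 N, and leave the other domes and the goods where they stand.

Things in the scene. Friction and masses are not known exactly. Their poses are not given: they have to be found in the camera images.
- orange_dome: Orange bayonet dome, 75 mm high, 0.1 to 0.2 kg, standing upright in the tray. Origin: centre of its underside, z up. From below: round white spigot 45 mm across (bottom edge chamfered 3 mm) up to z = 26 mm; orange skirt disc 68 mm across from z = 26 to 32 mm, narrowing to 48 mm at z = 47 mm; then the grip bar. The same after a half turn.
- dome_grip (a point): Where to hold the orange dome: on its axis, 69 mm above its underside, in the straight grip bar on its top, which is 44 mm long along the dome's x axis, 20 mm wide (y), and stands from 47 to 75 mm above the underside.
- dome_lugs (a point): On the orange dome's axis, 9.5 mm above its underside, midway between its two steel lugs. They stick out of the spigot along the dome's +x and -x, right under the ends of the grip bar: 9 mm wide, from 7 to 12 mm above the underside, tips 29 mm from the axis.
- lamp: Party lamp base, fixed: black drum 132 mm across and 40 mm high with a red band, a white slotted collar 76 mm across on it, top 70 mm above the origin (centre of the underside; z up, x towards a small white mark on the drum's sloping rim). In the collar's bore is a red plate on a spring: 57 mm above the origin, 4 N to start it, plus 0.7 N per mm, slightly damped, hard bottom after 11.5 mm.
- lamp_mouth (a point): Centre of the collar's top. Bore 48 mm. Two opposite slots, 13 mm wide (collar rim black there), lead down through the 7 mm flange. They lie along the lamp's x only roughly: the collar is set up to 0.4 rad either way, differently each time, not measured: look from above or feel. Lugs have about 0.07 rad play each way. Lugs on the flange: dome origin 63 mm above the lamp's; dropped in, on the plate: 57 mm.
- lamp_pressed (a point): On the lamp's axis, 48 mm above its origin: where the dome's origin is when it is pressed down well, 9 mm against the spring (the lugs catch on the flange unless it is pressed 6 mm or more). The lugs are then below the flange, and the dome turns clockwise seen from above by about 0.9 rad to a hard stop. The other way it is blocked at once.
- lamp_locked (a point): On the lamp's axis, 54 mm above its origin: where the dome's origin ends when locked. At the clockwise stop the flange has notches 3 mm deep on its underside; let up there, the spring lifts the lugs into them and the dome stays. When not locked, the spring lifts it back to 57 mm or more.
- tray: Clear shallow display tray, 250 x 250 mm, rim 14 mm high, floor 4 mm thick, fixed; the three domes stand in it, at least 100 mm apart. Origin: centre of its underside.
- blue_dome: Blue dome: a lens cap standing on its round white spigot, the same shape as the orange one. A bystander: leave it where it stands.
- green_dome: Green dome: a lens cap standing on its round white spigot, the same shape as the orange one. A bystander: leave it where it stands.
- game_box: Yellow flat games box, 120 x 170 x 45 mm, a bystander. Origin: centre of its underside.
- popper: Blue cone-shaped party popper, 52 mm in diameter and 90 mm high, a bystander. Origin: centre of its underside.
- paper_cup: Red cup, 80 mm in diameter and 90 mm high, a bystander. Origin: centre of its underside.
There are look-alikes about, which are no part of the job. Of the things like the lamp, leave any that is purple; of the rest the larger one is meant.

How it is judged:
On the way, in this order (a step that is already met when the one before it is completed fails the run):
1. the orange dome is lifted out of the tray (height (world z) of orange_dome above 0.04 m and contact force between orange_dome and tray below 0.01 N and contact force between orange_dome and the fingers above 0.5 N), for 0.1 s.
2. the dome's lugs have gone through the slots and it is pressed down against the spring (z of orange_dome in the frame of lamp below 0.0517 m and horizontal distance between orange_dome and lamp below 0.004 m and angle between orange_dome's own z axis and vertical below 0.1 rad), for 0.1 s.
At the end, for the whole second after the job is handed in: The orange dome is locked in the lamp's collar: upright (within 0.08 rad), on the lamp's axis (within 4 mm), its origin 52.6 to 55.3 mm above the lamp's (lugs lifted into their notches by the spring), its grip bar turned 0.35 to 1.45 rad from the lamp's x axis, at rest and let go (z of orange_dome in the frame of lamp between 0.0526 and 0.0553 m and horizontal distance between orange_dome and lamp below 0.004 m and angle between orange_dome's own z axis and vertical below 0.08 rad and angle between the x axis of orange_dome and the x axis of lamp, either way round between 0.35 and 1.45 rad and linear speed of orange_dome below 0.02 m/s and contact force between orange_dome and the fingers below 0.01 N); the robot touches nothing.
It fails at once if the dome is forced against the lamp with more than 35 N (contact force between orange_dome and lamp above 35 N).
It fails at once if the blue or green dome is moved by more than 30 mm (distance of any of blue_dome, green_dome from where it was at the start of the episode above 0.03 m).
It fails at once if the games box, popper or cup is moved by more than 40 mm (distance of any of game_box, popper, paper_cup from where it was at the start of the episode above 0.04 m).
It also fails if it takes over 72 s, if anything falls off the work surface, if the arm or the gripper's body presses on something with over 40 N, if the wrist force passes 120 N, or if a joint passes its speed limit or range.

## Working session

There is one attempt and no reset: what is moved stays moved. The work goes in short steps, Python scripts to look and compute and a tool call to move; the robot and the scene stay as the last step left them, time stands still between calls to the robot, and variables do not carry over. Pictures are saved under pics/ and viewed, and the job is handed in when it is done.

Besides the shell and the picture viewer there is one more tool, called after "Emit:" by a JSON object that holds its "name" and its "arguments", one argument or row to a line. send_rows: Moves the arm, as the interface text tells. Its arguments: {"type":"object","properties":{"increments":{"type":"array"},"newtons":{"type":"number"}},"required":["increments"]}

```bash
ls; mkdir -p pics; cat > h.py <<'E'
import numpy as np, cv2
from plant import bot
from scipy.spatial.transform import Rotation as R
def save(c,n): cv2.imwrite('pics/'+n+'.png',cv2.cvtColor(c['color'],cv2.COLOR_RGB2BGR))
E
python3 - <<'E'
from h import *
print(bot.read_state(), bot.pinch_z)
for n in ['scene','side','wrist']:
    c=bot.capture(n); save(c,n+'0'); print({k:v for k,v in c.items() if k!='color'})
E
```

```text
pics
{'t': 0.0, 'q': array([-6.97243565e-02,  3.09018261e-01,  1.63522045e+00, -1.57623612e-05,
        1.19970622e+00, -6.97056687e-02]), 'joint_vel': array([-0.00021733,  0.00068157, -0.0003237 ,  0.00219341, -0.00105771,
        0.00090898]), 'joint_efforts': array([ 1.43707580e-04, -4.15252447e+01, -2.76667070e+01, -1.74997494e-04,
        1.01000658e-02, -1.14578896e-05]), 'ee_pos': array([6.24157245e-01, 1.16576299e-05, 2.30022689e-01]), 'eef_rot': array([ 0.70711087,  0.70710171, -0.00077724, -0.00088275]), 'force': array([ 0.0836833 , -0.12644704, -0.20008382]), 'ft_torque': array([ 0.03083761, -0.00588091, -0.01386356]), 'gripper_width': 0.0853192256139645} -0.0187
{'vertical_fov': 51.221818344586836, 'cx': 286.73148478827073, 'cy': 206.4173154066851, 'origin': array([ 0.87438947, -0.59300273,  0.81431601]), 'rotation': array([0.32078609, 0.0878903 , 0.23176997, 0.91414127])}
{'vertical_fov': 42.51094957367777, 'cx': 278.9341666692284, 'cy': 215.91686764035865, 'origin': array([ 0.12224911, -1.22699482,  0.76371688]), 'rotation': array([ 0.4965979 , -0.09044439, -0.17414507,  0.84550803])}
{'vertical_fov': 59.80826398580772, 'cx': 281.4728836550842, 'cy': 204.6924189767087, 'tool_from_camera': array([[ 2.35735956e-04,  9.52256284e-01,  3.05299711e-01,
         7.80031902e-02],
       [ 9.99999488e-01, -5.24958542e-04,  8.65245610e-04,
         5.77407638e-04],
       [ 9.84205260e-04,  3.05299351e-01, -9.52255920e-01,
        -1.43566610e-01],
       [ 0.00000000e+00,  0.00000000e+00,  0.00000000e+00,
         1.00000000e+00]])}
```

View pics/scene0.png

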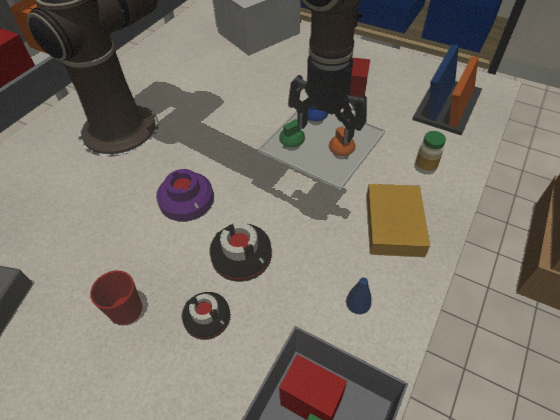

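View pics/side0.png

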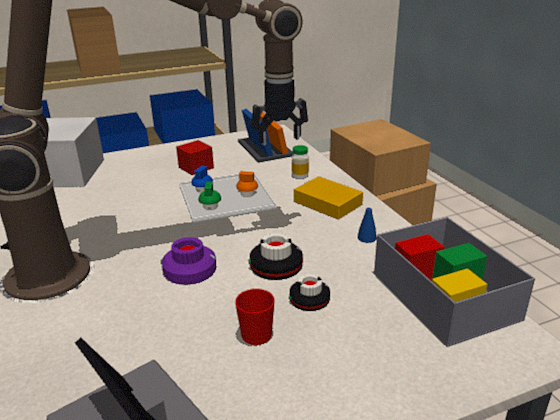

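View pics/wrist0.png

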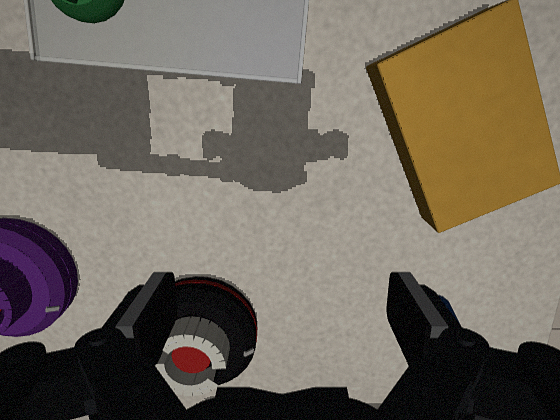

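Candidates in the scene view:
- **Lamps:** purple (185,192), large black (241,250), small black (206,314). I choose the large black one.
- **Domes:** orange (343,144), green (292,136), blue (316,112). I choose the orange one. The orange slab in the rack at (464,92) is not a dome.

Next I measure both and check with crops.

```bash
cat >> h.py <<'E'
def ray(c,uv,st=None):
    h=c['color'].shape[0]; f=h/2/np.tan(np.radians(c['vertical_fov'])/2)
    d=np.array([(uv[0]-c['cx'])/f,-(uv[1]-c['cy'])/f,-1.])
    if 'origin' in c: o=np.array(c['origin']); M=R.from_quat(c['rotation']).as_matrix()
    else:
        T=np.array(c['tool_from_camera']); Rt=R.from_quat(st['eef_rot']).as_matrix()
        o=np.array(st['ee_pos'])+Rt@T[:3,3]; M=Rt@T[:3,:3]
    d=M@d; return o,d/np.linalg.norm(d)
def onz(c,uv,z,st=None):
    o,d=ray(c,uv,st); return o+d*(z-o[2])/d[2]
def proj(c,P,st=None):
    h=c['color'].shape[0]; f=h/2/np.tan(np.radians(c['vertical_fov'])/2)
    if 'origin' in c: o=np.array(c['origin']); M=R.from_quat(c['rotation']).as_matrix()
    else:
        T=np.array(c['tool_from_camera']); Rt=R.from_quat(st['eef_rot']).as_matrix()
        o=np.array(st['ee_pos'])+Rt@T[:3,3]; M=Rt@T[:3,:3]
    p=M.T@(np.array(P)-o); return c['cx']+f*p[0]/-p[2], c['cy']-f*p[1]/-p[2]
def tri(r1,r2):
    (a,u),(b,v)=r1,r2
    s=np.linalg.lstsq(np.c_[u,-v],b-a,rcond=None)[0]
    p,q=a+u*s[0],b+v*s[1]; return (p+q)/2,np.linalg.norm(p-q)
def blobs(c,lo,hi,minA=30):
    hsv=cv2.cvtColor(c['color'],cv2.COLOR_RGB2HSV); m=cv2.inRange(hsv,lo,hi)
    n,l,s,ce=cv2.connectedComponentsWithStats(m)
    return [(s[i].tolist(),ce[i].round(1).tolist()) for i in range(1,n) if s[i,4]>minA],l
E
python3 - <<'E'
from h import *
cs={n:bot.capture(n) for n in ['scene','side']}
for n,c in cs.items():
    print(n,'orange',blobs(c,(4,150,80),(15,255,255))[0])
    print(n,'red',blobs(c,(0,150,60),(3,255,255))[0])
    x0,y0=(150,90) if n=='scene' else (150,140)
    cv2.imwrite(f'pics/crop_{n}.png',cv2.cvtColor(cv2.resize(c['color'][y0:y0+250,x0:x0+260],None,fx=2.4,fy=2.4,interpolation=2)[...,:],cv2.COLOR_RGB2BGR))
s=cs['scene']
for nm,uv,z in [('dome',(343,144),.04),('lamp',(240,240),.057),('purple',(183,185),.057),('small',(205,309),.04)]:
    print(nm,onz(s,uv,z).round(3))
E
```

```text
scene orange [([10, 0, 27, 28, 316], [23.8, 8.9]), ([23, 26, 11, 14, 41], [27.8, 33.2]), ([29, 41, 14, 10, 34], [35.4, 45.3]), ([450, 57, 29, 70, 915], [463.2, 90.8]), ([337, 127, 7, 10, 48], [340.7, 130.9]), ([330, 137, 25, 18, 271], [341.3, 146.7])]
scene red [([0, 28, 23, 27, 266], [8.3, 39.0]), ([0, 49, 34, 36, 353], [15.1, 66.9]), ([0, 53, 12, 12, 35], [3.8, 57.3]), ([352, 58, 18, 22, 289], [360.0, 67.4]), ([174, 179, 16, 10, 120], [181.6, 183.2]), ([230, 233, 19, 15, 196], [238.9, 239.8]), ([91, 271, 42, 38, 175], [117.1, 293.6]), ([197, 302, 14, 12, 135], [203.5, 307.7]), ([279, 355, 68, 65, 2662], [311.7, 388.5])]
side orange [([267, 120, 21, 34, 387], [276.9, 136.6]), ([237, 171, 21, 21, 325], [246.5, 181.7])]
side red [([177, 141, 37, 34, 695], [194.1, 155.6]), ([395, 234, 49, 45, 994], [420.1, 251.2]), ([269, 241, 14, 5, 48], [275.5, 243.3]), ([181, 246, 13, 4, 35], [186.9, 247.6]), ([283, 268, 16, 8, 35], [290.4, 271.9]), ([266, 273, 16, 4, 34], [273.6, 274.6]), ([304, 281, 12, 4, 37], [309.4, 282.5]), ([236, 289, 38, 56, 1411], [255.1, 315.1])]
dome [0.595 0.197 0.04 ]
lamp [ 0.531 -0.188  0.057]
purple [ 0.331 -0.12   0.057]
small [ 0.55  -0.345  0.04 ]
```

View crop.

View pics/crop_scene.png

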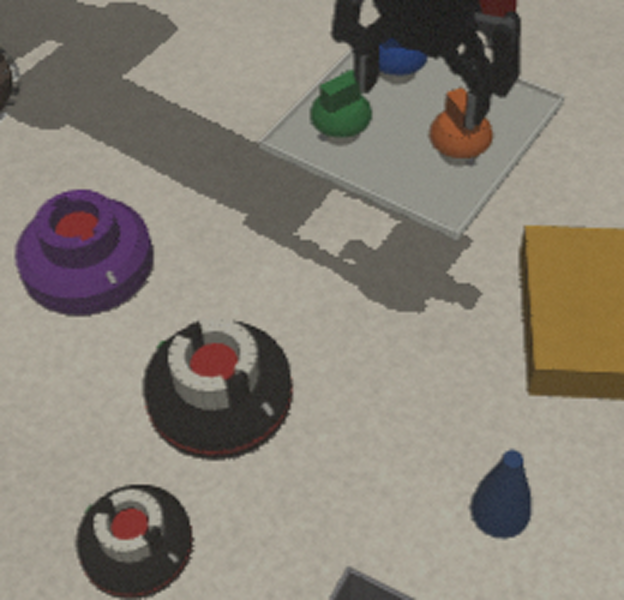

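View pics/crop_side.png

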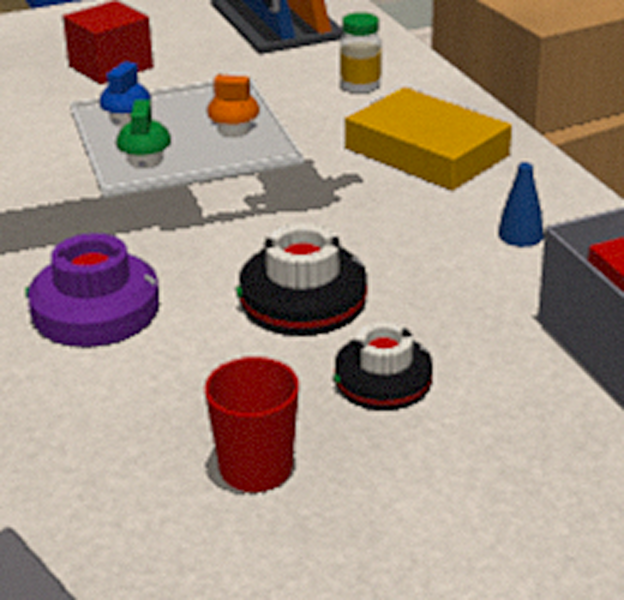

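Emit:
{"name": "send_rows", "arguments": {
  "increments": [
    {"offset": [0.055, -0.01, 0], "roll": 0, "grip": 1},
    {"offset": [0.055, -0.01, 0], "roll": 0, "grip": 1},
    {"offset": [0.05, -0.01, 0], "roll": 0, "grip": 1},
    {"offset": [0, 0, 0], "roll": 0, "grip": 1},
    {"offset": [0, 0, 0], "roll": 0, "grip": 1}
  ]
}}

```text
t: 0.88
ee_pos: [0.5949, 0.1599, 0.2311]
eef_rot: [0.707, 0.707, -0.0, 0.0]
force: [-0.1, 0.1, 0.8]
gripper_width: 0.0856
```

```bash
python3 - <<'E'
from h import *
st=bot.read_state(); c=bot.capture('wrist'); save(c,'w1'); print(st['ee_pos'],st['eef_rot'],st['q'],st['t'])
np.savez('w1.npz',img=c['color'],p=st['ee_pos'],q=st['eef_rot'])
print(blobs(c,(4,150,60),(15,255,255))[0])
s=bot.capture('scene');save(s,'scene1');print(blobs(s,(4,150,80),(15,255,255))[0])
d=bot.capture('side');
E
```

```text
[0.59492397 0.15986225 0.23113621] [ 7.06789036e-01  7.07424286e-01 -2.97879145e-04  2.23448124e-04] [ 1.92200326e-01  2.91343762e-01  1.65584054e+00 -7.56589658e-04
  1.19465229e+00  1.91579956e-01] 0.875
[([243, 97, 72, 72, 3697], [277.9, 131.2])]
[([11, 0, 28, 18, 290], [26.5, 7.2]), ([450, 57, 29, 70, 867], [463.6, 90.1])]
```

View pics/w1.png

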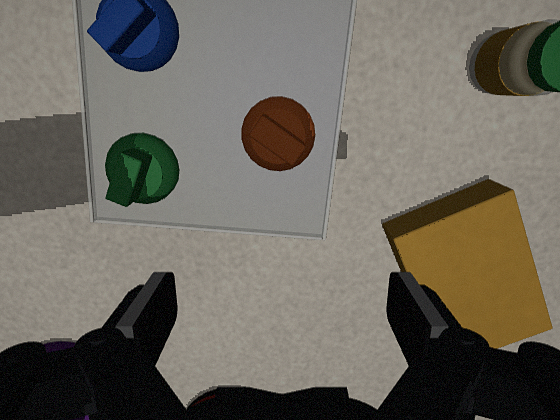

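The orange dome's skirt circle is at (278,133). The green dome is at (142,168) and the blue at (143,33). The bar on the orange dome runs down and to the right. I crop to measure it.

```bash
python3 - <<'E'
from h import *
c=bot.capture('wrist'); st=bot.read_state()
im=c['color'][85:185,228:328]
g=cv2.resize(im,(600,600),interpolation=cv2.INTER_CUBIC); g=cv2.convertScaleAbs(g,alpha=1.7)
cv2.imwrite('pics/w1c.png',cv2.cvtColor(g,cv2.COLOR_RGB2BGR))
b,l=blobs(c,(3,120,40),(16,255,255)); 
m=(l>0).astype(np.uint8); cn=max(cv2.findContours(m,0,1)[0],key=cv2.contourArea)
print(cv2.minEnclosingCircle(cn), cv2.fitEllipse(cn))
(u,v),r=cv2.minEnclosingCircle(cn)
e=cv2.fitEllipse(cn)
print('ctr skirt',onz(c,e[0],.034,st), np.linalg.norm(onz(c,(e[0][0]-r,e[0][1]),.034,st)-onz(c,(e[0][0]+r,e[0][1]),.034,st)))
E
```

```text
((277.21478271484375, 132.158447265625), 37.07997131347656) ((277.2726135253906, 132.01502990722656), (72.33197784423828, 72.61033630371094), 162.61399841308594)
ctr skirt [0.59176452 0.19765916 0.034     ] 0.06832280797875231
```

View pics/w1c.png

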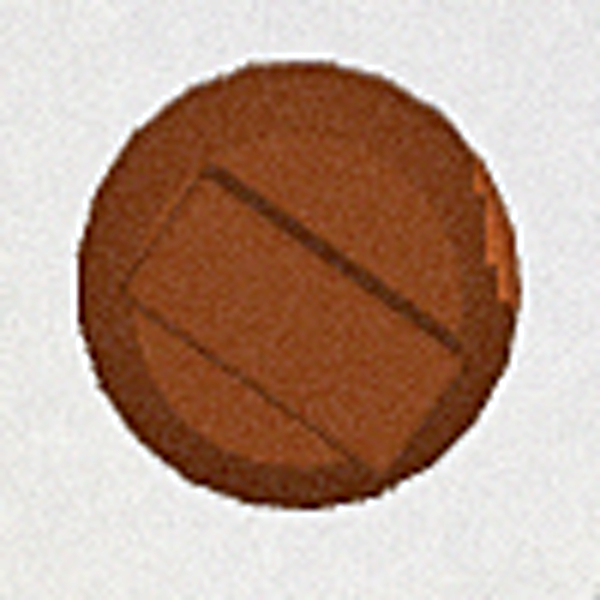

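Skirt diameter comes out at 68.3 mm, as expected. The crop shows the bar top's corners at (203,177), (460,352), (378,475) and (128,298).

```bash
python3 - <<'E'
from h import *
c=bot.capture('wrist'); st=bot.read_state()
P=[onz(c,(228+u/6-.4,85+v/6-.4),.079,st) for u,v in [(203,177),(460,352),(378,475),(128,298)]]
P=np.array(P);print(P.mean(0))
for i in range(4):
    d=P[(i+1)%4]-P[i]; print(np.linalg.norm(d),np.degrees(np.arctan2(d[1],d[0])))
E
```

```text
[0.59166338 0.1972455  0.079     ]
0.04114482608373781 -33.9011900393984
0.020005250341456404 -123.10899939623474
0.04123370031911985 144.397269920143
0.01878011007809221 56.72699092254795
```

Bar axis is at -34.3° in world and its centre at (0.5917, 0.1975). Skirt and bar centres agree. Before grasping, I look at the lamp from above with the same tool orientation.

Emit:
{"name": "send_rows", "arguments": {
  "increments": [
    {"offset": [-0.055, -0.01, 0], "roll": 0, "grip": 1},
    {"offset": [-0.055, -0.01, 0], "roll": 0, "grip": 1},
    {"offset": [-0.055, -0.01, 0], "roll": 0, "grip": 1},
    {"offset": [-0.055, -0.01, 0], "roll": 0, "grip": 1},
    {"offset": [-0.055, -0.01, 0], "roll": 0, "grip": 1},
    {"offset": [-0.055, -0.01, 0], "roll": 0, "grip": 1},
    {"offset": [-0.05, 0, 0], "roll": 0, "grip": 1},
    {"offset": [0, 0, 0], "roll": 0, "grip": 1},
    {"offset": [0, 0, 0], "roll": 0, "grip": 1}
  ]
}}

```text
t: 2.25
ee_pos: [0.5346, -0.2202, 0.2311]
eef_rot: [0.708, 0.706, 0.0, -0.001]
force: [0.3, -0.2, 0.1]
gripper_width: 0.0853
```

```bash
python3 - <<'E'
from h import *
st=bot.read_state(); c=bot.capture('wrist'); save(c,'w2'); print(st['ee_pos'],st['eef_rot'],st['q'],st['t'])
import pickle; pickle.dump((c,st),open('w2.pkl','wb'))
u,v=map(int,proj(c,(.531,-.188,.07),st)); print(u,v)
u0,v0=max(u-110,0),max(v-110,0)
g=cv2.resize(c['color'][v0:v0+220,u0:u0+220],(600,600),interpolation=2)
g=cv2.convertScaleAbs(g,alpha=1.3)
cv2.imwrite('pics/w2c.png',cv2.cvtColor(g,cv2.COLOR_RGB2BGR));print(u0,v0)
print(blobs(c,(0,150,60),(4,255,255))[0])
E
```

```text
[ 0.53456148 -0.22023684  0.23107154] [ 7.07729216e-01  7.06483596e-01  1.83351586e-04 -5.03128748e-04] [-4.66480783e-01  2.19452662e-01  1.74632317e+00  7.19628884e-04
  1.17665687e+00 -4.64995837e-01] 2.25
276 145
166 35
[([0, 33, 50, 55, 1503], [22.8, 60.9]), ([252, 123, 47, 48, 1361], [274.8, 145.9]), ([280, 285, 28, 21, 445], [293.3, 294.8]), ([159, 355, 19, 39, 158], [170.6, 372.6])]
```

View pics/w2.png

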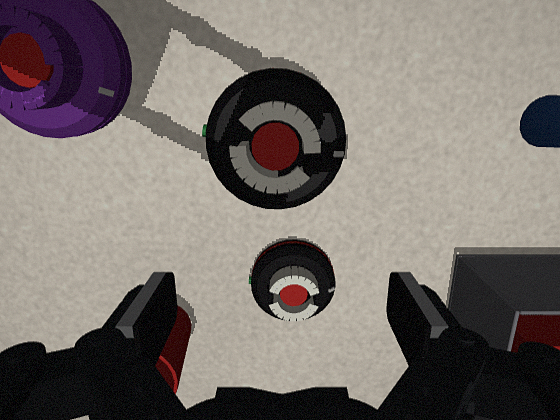

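View pics/w2c.png

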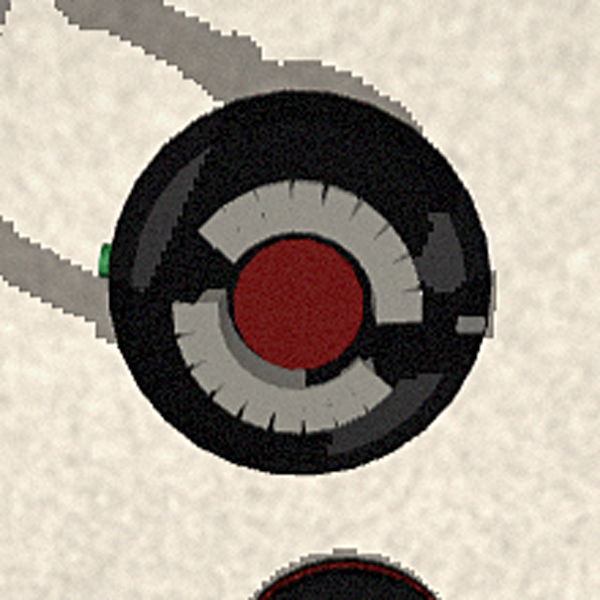

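The large black lamp is at (276,140), with its white mark at (339,153). The slots are the black gaps left and right of the collar, running slightly down to the right. The small black lamp at (293,280) and the purple one are separate objects. Now I rectify the collar plane to get the centre and slot angle.

```bash
python3 - <<'E'
from h import *
import pickle; c,st=pickle.load(open('w2.pkl','rb'))
hsv=cv2.cvtColor(c['color'],cv2.COLOR_RGB2HSV)
m=((hsv[...,2]>95)&(hsv[...,1]<70)).astype(np.uint8)
u,v=proj(c,(.531,-.188,.07),st)
yy,xx=np.mgrid[:420,:560]; m[np.hypot(xx-u,yy-v)>55]=0
pts=np.argwhere(m)[:,::-1]
W=np.array([onz(c,p,.07,st)[:2] for p in pts])
hull=cv2.convexHull((W*1e4).astype(np.float32))[:,0]/1e4
ci,r=cv2.minEnclosingCircle((W*1e3).astype(np.float32)); print('enclosing',ci,r)
from scipy.optimize import least_squares
s=least_squares(lambda p:np.hypot(hull[:,0]-p[0],hull[:,1]-p[1])-p[2],[.531,-.188,.038],loss='soft_l1',f_scale=.0005);print('fit',s.x)
ctr=s.x[:2]
d=W-ctr; rr=np.hypot(*d.T); a=np.degrees(np.arctan2(d[:,1],d[:,0]))
for lo,hi in [(.027,.031),(.031,.034),(.034,.037)]:
    h,_=np.histogram(a[(rr>lo)&(rr<hi)],bins=np.arange(-180,181,4)); e=np.arange(-178,180,4)
    print(lo,'empty',e[h<2].tolist())
# red plate centre at z=.057
b=[x for x in blobs(c,(0,150,60),(4,255,255))[0] if abs(x[1][0]-275)<10 and x[1][1]<200]; print('plate',onz(c,b[0][1],.057,st))
# drum outline
dk=((hsv[...,2]<70)).astype(np.uint8); dk[np.hypot(xx-u,yy-v)>80]=0
cn=max(cv2.findContours(dk,0,1)[0],key=cv2.contourArea); e=cv2.fitEllipse(cn); print(e)
for z in(.03,.04): print('drum',z,onz(c,e[0],z,st))
mk=(166+471/600*220,35+324/600*220); M=onz(c,mk,.042,st); print('mark',M, np.degrees(np.arctan2(*(M[:2]-ctr)[::-1])), np.linalg.norm(M[:2]-ctr))
E
```

```text
enclosing (529.094482421875, -190.90878295898438) 38.17934036254883
fit [ 0.52907212 -0.19090723  0.0379625 ]
0.027 empty [-38, -34, -30, -26, -22, -18, -14, -10, 146, 150, 154, 158, 162, 166, 170]
0.031 empty [-34, -30, -26, -22, -18, -14, -10, 146, 150, 154, 158, 162, 166, 170, 174]
0.034 empty [-38, -34, -30, -26, -22, -18, -14, -10, 142, 146, 150, 154, 158, 162, 166, 170]
plate [ 0.52901612 -0.19026496  0.057     ]
((275.31414794921875, 138.14581298828125), (139.43618774414062, 140.2146453857422), 158.97219848632812)
drum 0.03 [ 0.52901139 -0.1870847   0.03      ]
drum 0.04 [ 0.52919507 -0.18578761  0.04      ]
mark [ 0.58717378 -0.19982445  0.042     ] -8.725456165201006 0.058781968017084574
```

Collar centre is (0.5291, -0.1909) with radius 38.0 mm, which matches. Slots lie at about -22.5°, and the lamp's x axis at about -9°, a difference of 0.24 rad, inside the 0.4 given. Now back to the dome.

Emit:
{"name": "send_rows", "arguments": {
  "increments": [
    {"offset": [0.052, 0.007, 0], "roll": 0, "grip": 1},
    {"offset": [0.052, 0.007, 0], "roll": 0, "grip": 1},
    {"offset": [0.052, 0.007, 0], "roll": 0, "grip": 1},
    {"offset": [0.052, 0.007, 0], "roll": 0, "grip": 1},
    {"offset": [0.052, 0.007, 0], "roll": 0, "grip": 1},
    {"offset": [0.052, 0.007, 0], "roll": 0, "grip": 1},
    {"offset": [0.052, 0.007, 0], "roll": 0, "grip": 1},
    {"offset": [0.053, 0.007, 0], "roll": 0, "grip": 1}
  ]
}}

```text
t: 3.3
ee_pos: [0.59, 0.2003, 0.2314]
eef_rot: [0.706, 0.708, 0.0, -0.0]
force: [0.3, -0.5, -0.3]
gripper_width: 0.0853
```

Emit:
{"name": "send_rows", "arguments": {
  "increments": [
    {"offset": [0, 0, 0], "roll": -0.162, "grip": 0.8},
    {"offset": [0, 0, 0], "roll": -0.162, "grip": 0.8},
    {"offset": [0, 0, 0], "roll": -0.162, "grip": 0.8},
    {"offset": [0, 0, 0], "roll": -0.162, "grip": 0.8},
    {"offset": [0, 0, 0], "roll": -0.162, "grip": 0.8},
    {"offset": [0, 0, 0], "roll": -0.162, "grip": 0.8},
    {"offset": [0, 0, 0.04], "roll": 0, "grip": 0.8},
    {"offset": [0, 0, 0.04], "roll": 0, "grip": 0.8},
    {"offset": [0, 0, 0], "roll": 0, "grip": 0.8},
    {"offset": [0, 0, 0], "roll": 0, "grip": 0.8}
  ]
}}

```text
t: 4.55
ee_pos: [0.5914, 0.1981, 0.1526]
eef_rot: [0.294, 0.956, 0.001, 0.001]
force: [-0.1, 0.4, 0.3]
gripper_width: 0.0684
```

```bash
cat > go.py <<'E'
from h import *
import sys
x,y,z,psi=map(float,sys.argv[1:5])
st=bot.read_state(); Rm=R.from_quat(st['eef_rot']).as_matrix()
p=np.degrees(np.arctan2(Rm[1,1],Rm[0,1])); print('pos',st['ee_pos'].round(4),'psi',p.round(2),'zaxis',Rm[:,2].round(4),'w',st['gripper_width'].round(4),'F',st['force'].round(2),'T',st['ft_torque'].round(2),'t',st['t'])
print('tool offset',(Rm.T@(np.array([x,y,z])-st['ee_pos'])).round(4),'roll',np.radians(p-psi).round(4),'q',st['q'].round(2))
E
python3 go.py .5917 .1975 .0545 55.7
python3 - <<'E'
from h import *
c=bot.capture('wrist');save(c,'w3')
E
```

```text
Traceback (most recent call last):
  File "go.py", line 5, in <module>
    p=np.degrees(np.arctan2(Rm[1,1],Rm[0,1])); print('pos',st['ee_pos'].round(4),'psi',p.round(2),'zaxis',Rm[:,2].round(4),'w',st['gripper_width'].round(4),'F',st['force'].round(2),'T',st['ft_torque'].round(2),'t',st['t'])
                                                                                                                               ^^^^^^^^^^^^^^^^^^^^^^^^^
AttributeError: 'float' object has no attribute 'round'
```

View pics/w3.png

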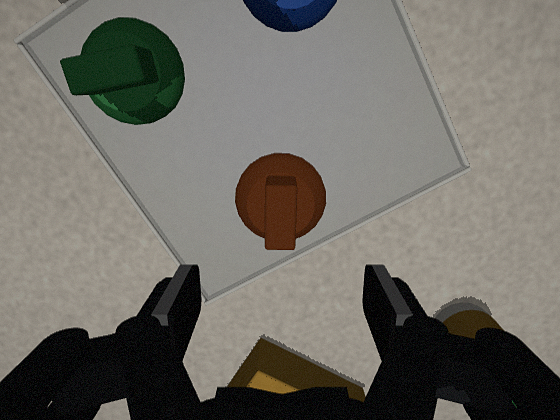

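The bar is at (281,212), vertical in the picture and centred between the fingers at columns 199 and 364 (mid 281.5). So the alignment is right.

```bash
sed -i "s/st\['gripper_width'\].round(4)/round(st['gripper_width'],4)/" go.py
python3 go.py .5917 .1975 .0545 55.7
python3 - <<'E'
from h import *
st=bot.read_state();c=bot.capture('wrist')
b,l=blobs(c,(3,120,40),(16,255,255),1500);print(b)
# bar top edges rows ~177..249 at col 281, top z=.079
print(onz(c,(281,186),.079,st),onz(c,(281,249),.079,st))
m=(hsv:=cv2.cvtColor(c['color'],cv2.COLOR_RGB2HSV))[...,2][165:260,281];print(m)
E
```

```text
pos [0.5923 0.1981 0.1535] psi 55.75 zaxis [ 0.0035  0.001  -1.    ] w 0.0685 F [0.15 0.27 0.84] T [ 0.04 -0.02  0.02] t 4.6
tool offset [ 0.0004 -0.0011  0.099 ] roll 0.0009 q [ 0.25  0.39  1.7   0.    1.05 -0.72]
[([234, 152, 91, 96, 6477], [279.4, 197.5])]
[0.57586134 0.20920723 0.079     ] [0.61097027 0.1852968  0.079     ]
[ 80  75  81  78  76  81  81  86  90  67  56  62  64  59  67  60  54  61
  63  81  84  86  79  83  87  84  83  88  83  87  87  78  83  82  86  84
  83  86  80  84  85  84  85  82  83  87  84  81  82  79  82  90  85  77
  86  81  86  84  80  86  89  84  88  84  86  83  84  83  80  81  83  81
  81  81  81  86  80  86  83  83  88  82  71 116 146 144 140 143 143 143
 143 144 119 126 126]
```

Emit:
{"name": "send_rows", "arguments": {
  "increments": [
    {"offset": [0, -0.001, 0.035], "roll": 0, "grip": 0.8},
    {"offset": [0, 0, 0.034], "roll": 0, "grip": 0.8},
    {"offset": [0, 0, 0.02], "roll": 0, "grip": 0.8},
    {"offset": [0, 0, 0.01], "roll": 0, "grip": 0.8},
    {"offset": [0, 0, 0], "roll": 0, "grip": 0.8},
    {"offset": [0, 0, 0], "roll": 0, "grip": 0.8}
  ]
}}

```text
t: 5.4
ee_pos: [0.5917, 0.1965, 0.0536]
eef_rot: [0.295, 0.956, 0.001, 0.001]
force: [-0.1, 0.0, -0.4]
gripper_width: 0.0683
```

Emit:
{"name": "send_rows", "arguments": {
  "increments": [
    {"offset": [0, 0, 0], "roll": 0, "grip": 0.0},
    {"offset": [0, 0, 0], "roll": 0, "grip": 0.0},
    {"offset": [0, 0, 0], "roll": 0, "grip": 0.0},
    {"offset": [0, 0, 0], "roll": 0, "grip": 0.0},
    {"offset": [0, 0, 0], "roll": 0, "grip": 0.0},
    {"offset": [0, 0, 0], "roll": 0, "grip": 0.0}
  ],
  "newtons": 60
}}

```text
t: 6.15
ee_pos: [0.5909, 0.1962, 0.0528]
eef_rot: [0.295, 0.956, 0.0, 0.0]
force: [0.3, -1.0, 3.4]
gripper_width: 0.0193
```

```bash
python3 go.py .5917 .1975 .0545 55.7
```

```text
pos [0.5909 0.1962 0.0528] psi 55.69 zaxis [ 8.e-04  1.e-04 -1.e+00] w 0.0193 F [ 0.32 -1.03  3.36] T [-0.12  0.15  0.03] t 6.15
tool offset [ 0.      0.0015 -0.0017] roll -0.0001 q [ 0.25  0.52  1.74 -0.    0.88 -0.72]
```

Gripped at 19.3 mm. Lift straight up.

Emit:
{"name": "send_rows", "arguments": {
  "increments": [
    {"offset": [0, 0, -0.02], "roll": 0, "grip": 0.0},
    {"offset": [0, 0, -0.03], "roll": 0, "grip": 0.0},
    {"offset": [0, 0, -0.05], "roll": 0, "grip": 0.0},
    {"offset": [0, 0, -0.05], "roll": 0, "grip": 0.0},
    {"offset": [0, 0, 0], "roll": -0.1, "grip": 0.0},
    {"offset": [0, 0, 0], "roll": -0.105, "grip": 0.0},
    {"offset": [0, 0, 0], "roll": 0, "grip": 0.0},
    {"offset": [0, 0, 0], "roll": 0, "grip": 0.0}
  ]
}}

```text
t: 7.15
ee_pos: [0.5902, 0.1961, 0.2023]
eef_rot: [0.196, 0.981, -0.0, -0.0]
force: [0.1, -0.9, -0.9]
gripper_width: 0.019
```

```bash
python3 go.py .5291 -.1909 .200 67.5
python3 - <<'E'
from h import *
c=bot.capture('wrist');save(c,'w4');c=bot.capture('side');save(c,'side4')
E
```

```text
pos [0.5902 0.1961 0.2023] psi 67.35 zaxis [-4.e-04 -1.e-04 -1.e+00] w 0.019 F [ 0.06 -0.92 -0.92] T [ 0.01 -0.03 -0.02] t 7.15
tool offset [-0.0926 -0.3807  0.0023] roll -0.0026 q [ 0.25  0.33  1.67  0.    1.15 -0.92]
```

View pics/w4.png

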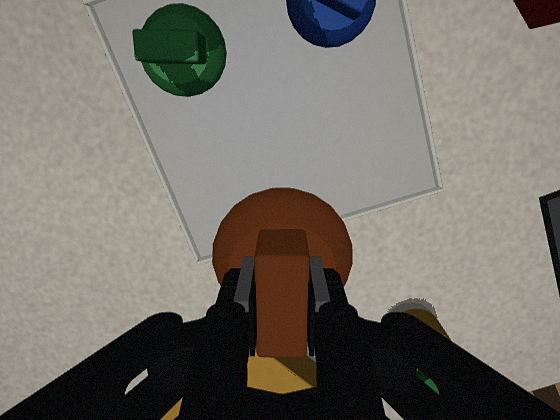

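View pics/side4.png

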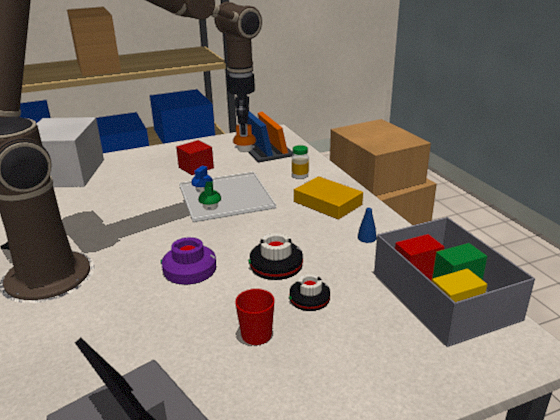

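```bash
python3 - <<'E'
from h import *
c=bot.capture('wrist')
f=210/np.tan(np.radians(c['vertical_fov'])/2);T=np.array(c['tool_from_camera'])
def tz(u,v,z):
    d=T[:3,:3]@np.array([(u-c['cx'])/f,-(v-c['cy'])/f,-1]); return T[:3,3]+d*(z-T[2,3])/d[2]
V=cv2.cvtColor(c['color'],cv2.COLOR_RGB2HSV)[...,2]
print(V[222:265,275:290].mean(1).round().tolist()); print(V[345:365,275:290].mean(1).round().tolist())
# dome underside nominal: TCP z(.0528)-.004=.0488 above underside -> tool z of height h: .0488-h
for v in (252,254): print('far',v,tz(282,v,.0488-.075))
for v in (356,357.5): print('near',v,tz(282,v,.0488-.075))
# skirt edge circle (h=32) via orange mask fit upper arc
b,l=blobs(c,(3,120,30),(16,255,255),1500)
m=(l>0)
P=[]
for v in range(188,245,4):
    xs=np.where(m[v])[0]; xs=xs[(xs>200)&(xs<365)]
    if len(xs): P+= [tz(xs[0]-.5,v,.0488-.030)[:2],tz(xs[-1]+.5,v,.0488-.030)[:2]]
P=np.array(P)
from scipy.optimize import least_squares
for _ in [0]:
    s=least_squares(lambda p:np.hypot(P[:,0]-p[0],P[:,1]-p[1])-p[2],[0,0,.034],loss='soft_l1',f_scale=.0005);print(s.x)
    s=least_squares(lambda p:np.hypot(P[:,0]-p[0],P[:,1]-p[1])-.034,[0,0],loss='soft_l1',f_scale=.0005);print(s.x)
E
```

```text
[86.0, 89.0, 90.0, 90.0, 92.0, 91.0, 95.0, 67.0, 61.0, 63.0, 63.0, 64.0, 65.0, 64.0, 64.0, 63.0, 64.0, 64.0, 64.0, 65.0, 65.0, 65.0, 64.0, 65.0, 64.0, 65.0, 65.0, 65.0, 65.0, 65.0, 66.0, 64.0, 69.0, 76.0, 84.0, 89.0, 89.0, 88.0, 91.0, 90.0, 90.0, 91.0, 90.0]
[89.0, 89.0, 89.0, 88.0, 90.0, 89.0, 89.0, 88.0, 88.0, 89.0, 89.0, 80.0, 60.0, 55.0, 62.0, 69.0, 75.0, 85.0, 92.0, 102.0]
far 252 [ 0.0225773   0.00022823 -0.0262    ]
far 254 [ 0.02180494  0.00022875 -0.0262    ]
near 356 [-0.02171676  0.00025817 -0.0262    ]
near 357.5 [-0.02242368  0.00025865 -0.0262    ]
[-2.04729540e-05  2.38232213e-04  3.36442349e-02]
[-0.00051906  0.0002386 ]
```

The dome is held, centred in the tool to about 0.3 mm and square. Carry it to the lamp.

Emit:
{"name": "send_rows", "arguments": {
  "increments": [
    {"offset": [-0.006, -0.024, 0], "roll": 0, "grip": 0},
    {"offset": [-0.011, -0.045, 0], "roll": 0, "grip": 0},
    {"offset": [-0.012, -0.05, 0], "roll": 0, "grip": 0},
    {"offset": [-0.012, -0.05, 0], "roll": 0, "grip": 0},
    {"offset": [-0.012, -0.05, 0], "roll": 0, "grip": 0},
    {"offset": [-0.012, -0.05, 0], "roll": 0, "grip": 0},
    {"offset": [-0.012, -0.05, 0], "roll": 0, "grip": 0},
    {"offset": [-0.01, -0.04, 0], "roll": 0, "grip": 0},
    {"offset": [-0.005, -0.021, 0], "roll": 0, "grip": 0},
    {"offset": [0, 0, 0], "roll": 0, "grip": 0}
  ]
}}

```text
t: 8.55
ee_pos: [0.529, -0.1913, 0.2022]
eef_rot: [0.197, 0.98, 0.0, -0.0]
force: [-0.0, 1.0, -1.3]
gripper_width: 0.0192
```

Emit:
{"name": "send_rows", "arguments": {
  "increments": [
    {"offset": [0, 0, 0.03], "roll": 0, "grip": 0},
    {"offset": [0, 0, 0.02], "roll": 0, "grip": 0},
    {"offset": [0, 0, 0], "roll": 0, "grip": 0},
    {"offset": [0, 0, 0], "roll": 0, "grip": 0}
  ]
}}

```text
t: 9.05
ee_pos: [0.5304, -0.1893, 0.153]
eef_rot: [0.195, 0.981, 0.0, 0.001]
force: [1.0, -0.3, -0.8]
gripper_width: 0.0193
```

```bash
python3 go.py .5285 -.1912 .120 67.5
python3 - <<'E'
from h import *
c=bot.capture('side');save(c,'side5');a=bot.capture('scene');save(a,'scene5')
A=cv2.resize(a['color'][160:310,180:320],None,fx=3.5,fy=3.5,interpolation=2);B=cv2.resize(c['color'][160:300,210:350],None,fx=2.8,fy=2.8,interpolation=2)
h=max(A.shape[0],B.shape[0]);o=np.zeros((h,A.shape[1]+B.shape[1],3),np.uint8);o[:A.shape[0],:A.shape[1]]=A;o[:B.shape[0],A.shape[1]:]=B
print(o.shape); o=cv2.resize(o,(800,int(h*800/o.shape[1])));cv2.imwrite('pics/both5.png',cv2.cvtColor(o,cv2.COLOR_RGB2BGR))
E
```

```text
pos [ 0.5304 -0.1893  0.153 ] psi 67.51 zaxis [ 1.e-03 -1.e-04 -1.e+00] w 0.0193 F [ 1.   -0.32 -0.78] T [-0.01  0.01  0.  ] t 9.05
tool offset [ 0.001  -0.0025  0.033 ] roll 0.0002 q [-0.42  0.28  1.85  0.    1.02 -1.6 ]
(525, 882, 3)
```

View pics/both5.png

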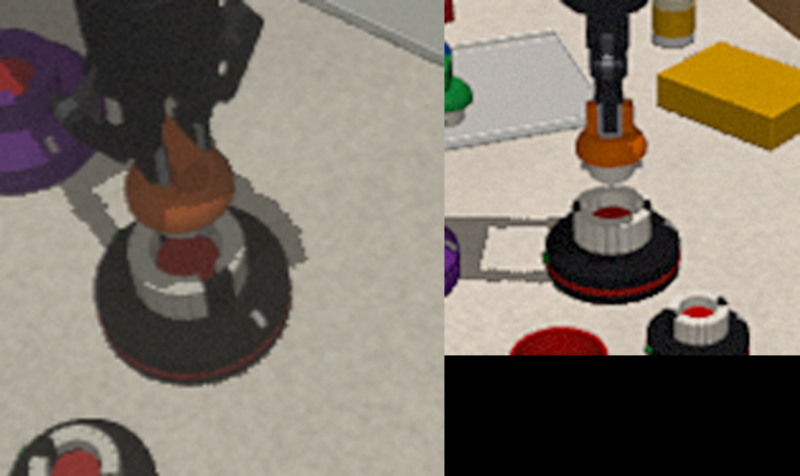

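The dome is hanging right above the collar in both views. The pose reading drifted 2 mm, so I correct it, settle and check.

Emit:
{"name": "send_rows", "arguments": {
  "increments": [
    {"offset": [0.001, -0.002, 0.015], "roll": 0, "grip": 0},
    {"offset": [0, 0, 0], "roll": 0, "grip": 0},
    {"offset": [0, 0, 0], "roll": 0, "grip": 0}
  ]
}}

```text
t: 9.52
ee_pos: [0.5276, -0.1915, 0.1369]
eef_rot: [0.196, 0.981, 0.0, -0.0]
force: [-0.2, 0.4, -0.8]
gripper_width: 0.0186
```

Emit:
{"name": "send_rows", "arguments": {
  "increments": [
    {"offset": [0, 0, 0], "roll": 0, "grip": 0},
    {"offset": [0, 0, 0], "roll": 0, "grip": 0}
  ]
}}

```text
t: 9.78
ee_pos: [0.5281, -0.1917, 0.1375]
eef_rot: [0.196, 0.981, -0.0, 0.0]
force: [0.6, 0.2, -1.8]
gripper_width: 0.0189
```

```bash
python3 go.py .5285 -.1912 .120 67.5; python3 go.py .5285 -.1912 .120 67.5
```

```text
pos [ 0.5281 -0.1917  0.1375] psi 67.43 zaxis [ 5.e-04 -2.e-04 -1.e+00] w 0.0189 F [ 0.56  0.23 -1.84] T [-0.05  0.04  0.01] t 9.775
tool offset [-0.0002  0.0006  0.0175] roll -0.0012 q [-0.43  0.3   1.86  0.    0.99 -1.6 ]
pos [ 0.5281 -0.1917  0.1375] psi 67.43 zaxis [ 5.e-04 -2.e-04 -1.e+00] w 0.0189 F [ 0.56  0.23 -1.84] T [-0.05  0.04  0.01] t 9.775
tool offset [-0.0002  0.0006  0.0175] roll -0.0012 q [-0.43  0.3   1.86  0.    0.99 -1.6 ]
```

Emit:
{"name": "send_rows", "arguments": {
  "increments": [
    {"offset": [0, 0, 0.015], "roll": 0, "grip": 0},
    {"offset": [0, 0, 0.004], "roll": 0, "grip": 0},
    {"offset": [0, 0, 0], "roll": 0, "grip": 0},
    {"offset": [0, 0, 0], "roll": 0, "grip": 0}
  ]
}}

```text
t: 10.28
ee_pos: [0.528, -0.1916, 0.1182]
eef_rot: [0.196, 0.981, -0.0, -0.0]
force: [0.5, 1.1, -1.2]
gripper_width: 0.0191
```

Emit:
{"name": "send_rows", "arguments": {
  "increments": [
    {"offset": [0, 0, 0.002], "roll": 0, "grip": 0},
    {"offset": [0, 0, 0.002], "roll": 0, "grip": 0},
    {"offset": [0, 0, 0], "roll": 0, "grip": 0}
  ]
}}

```text
t: 10.65
ee_pos: [0.5278, -0.1915, 0.1141]
eef_rot: [0.196, 0.981, 0.0, -0.0]
force: [0.6, -0.2, -0.2]
gripper_width: 0.019
```

```bash
python3 go.py .5285 -.1912 .120 67.5
```

```text
pos [ 0.5278 -0.1915  0.1141] psi 67.43 zaxis [-3.e-04  2.e-04 -1.e+00] w 0.019 F [ 0.59 -0.18 -0.25] T [ 0.02 -0.05 -0.01] t 10.65
tool offset [-0.0006  0.0005 -0.0059] roll -0.0011 q [-0.43  0.33  1.87  0.    0.94 -1.6 ]
```

Emit:
{"name": "send_rows", "arguments": {
  "increments": [
    {"offset": [0, 0, 0.002], "roll": 0, "grip": 0},
    {"offset": [0, 0, 0.001], "roll": 0, "grip": 0},
    {"offset": [0, 0, 0], "roll": 0, "grip": 0}
  ]
}}

```text
t: 11.02
ee_pos: [0.5278, -0.1915, 0.1111]
eef_rot: [0.196, 0.981, 0.0, -0.0]
force: [-0.6, -0.5, -0.9]
gripper_width: 0.0192
```

Emit:
{"name": "send_rows", "arguments": {
  "increments": [
    {"offset": [0, 0, 0.001], "roll": 0, "grip": 0},
    {"offset": [0, 0, 0.001], "roll": 0, "grip": 0},
    {"offset": [0, 0, 0], "roll": 0, "grip": 0}
  ]
}}

```text
t: 11.4
ee_pos: [0.5278, -0.1915, 0.1091]
eef_rot: [0.196, 0.981, 0.0, -0.0]
force: [0.4, -0.0, -1.0]
gripper_width: 0.0189
```

At dome origin of about 60 mm there is still no force, so the lugs are in the slots. Continue down onto the plate.

Emit:
{"name": "send_rows", "arguments": {
  "increments": [
    {"offset": [0, 0, 0.001], "roll": 0, "grip": 0},
    {"offset": [0, 0, 0.001], "roll": 0, "grip": 0},
    {"offset": [0, 0, 0.001], "roll": 0, "grip": 0},
    {"offset": [0, 0, 0.001], "roll": 0, "grip": 0},
    {"offset": [0, 0, 0], "roll": 0, "grip": 0},
    {"offset": [0, 0, 0], "roll": 0, "grip": 0}
  ]
}}

```text
t: 12.15
ee_pos: [0.528, -0.1915, 0.1055]
eef_rot: [0.196, 0.981, -0.0, 0.0]
force: [-0.6, 0.1, 2.0]
gripper_width: 0.019
```

Emit:
{"name": "send_rows", "arguments": {
  "increments": [
    {"offset": [0, 0, 0.001], "roll": 0, "grip": 0},
    {"offset": [0, 0, 0.001], "roll": 0, "grip": 0},
    {"offset": [0, 0, 0.001], "roll": 0, "grip": 0},
    {"offset": [0, 0, 0], "roll": 0, "grip": 0},
    {"offset": [0, 0, 0], "roll": 0, "grip": 0}
  ]
}}

```text
t: 12.78
ee_pos: [0.528, -0.1916, 0.1024]
eef_rot: [0.196, 0.981, -0.0, 0.0]
force: [-0.7, 1.1, 4.5]
gripper_width: 0.0189
```

On the plate, and the spring is felt. Press 5.5 mm more.

Emit:
{"name": "send_rows", "arguments": {
  "increments": [
    {"offset": [0, 0, 0.001], "roll": 0, "grip": 0},
    {"offset": [0, 0, 0.001], "roll": 0, "grip": 0},
    {"offset": [0, 0, 0.001], "roll": 0, "grip": 0},
    {"offset": [0, 0, 0.001], "roll": 0, "grip": 0},
    {"offset": [0, 0, 0.001], "roll": 0, "grip": 0},
    {"offset": [0, 0, 0.0005], "roll": 0, "grip": 0},
    {"offset": [0, 0, 0], "roll": 0, "grip": 0},
    {"offset": [0, 0, 0], "roll": 0, "grip": 0}
  ]
}}

```text
t: 13.78
ee_pos: [0.5281, -0.1916, 0.0975]
eef_rot: [0.196, 0.981, -0.0, 0.0]
force: [-1.9, 1.3, 7.3]
gripper_width: 0.0191
```

```bash
python3 go.py .5285 -.1912 .097 67.5
```

```text
pos [ 0.5281 -0.1916  0.0975] psi 67.44 zaxis [ 2.e-04 -1.e-04 -1.e+00] w 0.0191 F [-1.87  1.27  7.31] T [ 0.22  0.51 -0.01] t 13.775
tool offset [-0.0002  0.0005  0.0005] roll -0.0011 q [-0.43  0.35  1.88 -0.    0.91 -1.6 ]
```

Emit:
{"name": "send_rows", "arguments": {
  "increments": [
    {"offset": [0, 0, 0.001], "roll": 0, "grip": 0},
    {"offset": [0, 0, 0.001], "roll": 0, "grip": 0},
    {"offset": [0, 0, 0], "roll": 0, "grip": 0},
    {"offset": [0, 0, 0], "roll": 0, "grip": 0}
  ]
}}

```text
t: 14.28
ee_pos: [0.5282, -0.1916, 0.0958]
eef_rot: [0.196, 0.981, -0.0, 0.0]
force: [-3.1, 1.7, 7.7]
gripper_width: 0.019
```

Emit:
{"name": "send_rows", "arguments": {
  "increments": [
    {"offset": [0, 0, 0], "roll": 0.08, "grip": 0},
    {"offset": [0, 0, 0], "roll": 0.08, "grip": 0},
    {"offset": [0, 0, 0], "roll": 0.08, "grip": 0},
    {"offset": [0, 0, 0], "roll": 0, "grip": 0}
  ]
}}

```text
t: 14.78
ee_pos: [0.5293, -0.1923, 0.0962]
eef_rot: [0.312, 0.95, -0.0, 0.002]
force: [-1.3, 0.4, 9.3]
gripper_width: 0.0189
```

```bash
python3 go.py .5285 -.1912 .097 67.5
```

```text
pos [ 0.5293 -0.1923  0.0962] psi 53.65 zaxis [ 0.0029 -0.0015 -1.    ] w 0.0189 F [-1.31  0.44  9.33] T [ 0.08  0.35 -0.14] t 14.775
tool offset [ 0.0012  0.0004 -0.0008] roll -0.2418 q [-0.43  0.36  1.88 -0.    0.91 -1.36]
```

It turns freely with small torque. Keep going clockwise, slower near 0.9 rad.

Emit:
{"name": "send_rows", "arguments": {
  "increments": [
    {"offset": [0, 0, 0], "roll": 0.08, "grip": 0},
    {"offset": [0, 0, 0], "roll": 0.08, "grip": 0},
    {"offset": [0, 0, 0], "roll": 0.08, "grip": 0},
    {"offset": [0, 0, 0], "roll": 0.08, "grip": 0},
    {"offset": [0, 0, 0], "roll": 0.08, "grip": 0},
    {"offset": [0, 0, 0], "roll": 0.08, "grip": 0},
    {"offset": [0, 0, 0], "roll": 0, "grip": 0}
  ]
}}

```text
t: 15.65
ee_pos: [0.5296, -0.1919, 0.0963]
eef_rot: [0.529, 0.849, 0.001, 0.002]
force: [-1.4, 0.6, 8.9]
gripper_width: 0.0191
```

```bash
python3 go.py .5285 -.1912 .097 67.5
```

```text
pos [ 0.5296 -0.1919  0.0963] psi 26.13 zaxis [ 3.5e-03 -8.0e-04 -1.0e+00] w 0.0191 F [-1.45  0.59  8.95] T [ 0.31  0.25 -0.01] t 15.65
tool offset [ 0.0011 -0.0007 -0.0007] roll -0.722 q [-0.43  0.36  1.88  0.    0.91 -0.88]
```

Emit:
{"name": "send_rows", "arguments": {
  "increments": [
    {"offset": [0, 0, 0], "roll": 0.04, "grip": 0},
    {"offset": [0, 0, 0], "roll": 0.03, "grip": 0},
    {"offset": [0, 0, 0], "roll": 0.03, "grip": 0},
    {"offset": [0, 0, 0], "roll": 0, "grip": 0}
  ]
}}

```text
t: 16.15
ee_pos: [0.5295, -0.1919, 0.0963]
eef_rot: [0.57, 0.821, 0.001, 0.002]
force: [-0.7, 1.3, 9.0]
gripper_width: 0.0191
```

```bash
python3 go.py .5285 -.1912 .097 67.5
```

```text
pos [ 0.5295 -0.1919  0.0963] psi 20.44 zaxis [ 3.4e-03 -9.0e-04 -1.0e+00] w 0.0191 F [-0.73  1.28  9.02] T [ 0.29  0.23 -0.01] t 16.15
tool offset [ 0.001  -0.0007 -0.0007] roll -0.8213 q [-0.43  0.36  1.88  0.    0.91 -0.78]
```

Emit:
{"name": "send_rows", "arguments": {
  "increments": [
    {"offset": [0, 0, 0], "roll": 0.025, "grip": 0},
    {"offset": [0, 0, 0], "roll": 0.025, "grip": 0},
    {"offset": [0, 0, 0], "roll": 0, "grip": 0}
  ]
}}

```text
t: 16.52
ee_pos: [0.5296, -0.1919, 0.0963]
eef_rot: [0.591, 0.807, 0.001, 0.002]
force: [-1.1, 1.6, 8.6]
gripper_width: 0.0192
```

```bash
python3 go.py .5285 -.1912 .097 67.5
```

```text
pos [ 0.5296 -0.1919  0.0963] psi 17.59 zaxis [ 3.4e-03 -9.0e-04 -1.0e+00] w 0.0192 F [-1.07  1.63  8.57] T [0.28 0.23 0.03] t 16.525
tool offset [ 0.001  -0.0008 -0.0007] roll -0.8712 q [-0.43  0.36  1.88  0.    0.91 -0.73]
```

Emit:
{"name": "send_rows", "arguments": {
  "increments": [
    {"offset": [0, 0, 0], "roll": 0.02, "grip": 0},
    {"offset": [0, 0, 0], "roll": 0.01, "grip": 0},
    {"offset": [0, 0, 0], "roll": 0, "grip": 0}
  ]
}}

```text
t: 16.9
ee_pos: [0.5294, -0.192, 0.0962]
eef_rot: [0.602, 0.798, 0.0, 0.002]
force: [-0.7, 0.9, 8.9]
gripper_width: 0.0189
```

```bash
python3 go.py .5285 -.1912 .097 67.5
```

```text
pos [ 0.5294 -0.192   0.0962] psi 15.9 zaxis [ 0.0029 -0.0011 -1.    ] w 0.0189 F [-0.65  0.87  8.87] T [0.24 0.24 0.13] t 16.9
tool offset [ 0.001  -0.0006 -0.0008] roll -0.9005 q [-0.43  0.36  1.88  0.    0.91 -0.7 ]
```

Emit:
{"name": "send_rows", "arguments": {
  "increments": [
    {"offset": [0, 0, 0], "roll": 0.015, "grip": 0},
    {"offset": [0, 0, 0], "roll": 0, "grip": 0}
  ]
}}

```text
t: 17.15
ee_pos: [0.5291, -0.192, 0.0962]
eef_rot: [0.608, 0.794, 0.0, 0.001]
force: [-2.1, 1.1, 9.3]
gripper_width: 0.0189
```

```bash
python3 go.py .5285 -.1912 .097 67.5
```

```text
pos [ 0.5291 -0.192   0.0962] psi 15.05 zaxis [ 0.0023 -0.0012 -1.    ] w 0.0189 F [-2.15  1.09  9.28] T [0.18 0.34 0.14] t 17.15
tool offset [ 0.001  -0.0004 -0.0008] roll -0.9155 q [-0.43  0.36  1.88 -0.    0.91 -0.69]
```

Emit:
{"name": "send_rows", "arguments": {
  "increments": [
    {"offset": [0, 0, 0], "roll": 0.02, "grip": 0},
    {"offset": [0, 0, 0], "roll": 0, "grip": 0}
  ]
}}

```text
t: 17.4
ee_pos: [0.5289, -0.192, 0.0962]
eef_rot: [0.616, 0.788, 0.0, 0.001]
force: [-1.5, 1.8, 9.9]
gripper_width: 0.0191
```

```bash
python3 go.py .5285 -.1912 .097 67.5
```

```text
pos [ 0.5289 -0.192   0.0962] psi 13.96 zaxis [ 0.0019 -0.0014 -1.    ] w 0.0191 F [-1.53  1.83  9.92] T [0.23 0.49 0.34] t 17.4
tool offset [ 0.0009 -0.0002 -0.0008] roll -0.9344 q [-0.43  0.36  1.88 -0.    0.91 -0.67]
```

Stop felt at about 0.92 rad (Tz 0.34 N·m). Now let up while holding it at the stop.

Emit:
{"name": "send_rows", "arguments": {
  "increments": [
    {"offset": [0, 0, -0.001], "roll": -0.01, "grip": 0},
    {"offset": [0, 0, -0.001], "roll": 0, "grip": 0},
    {"offset": [0, 0, -0.001], "roll": 0, "grip": 0},
    {"offset": [0, 0, -0.001], "roll": 0, "grip": 0},
    {"offset": [0, 0, 0], "roll": 0, "grip": 0}
  ]
}}

```text
t: 18.02
ee_pos: [0.5287, -0.1919, 0.0991]
eef_rot: [0.613, 0.79, 0.0, 0.001]
force: [2.4, -0.5, 2.1]
gripper_width: 0.0196
```

```bash
python3 go.py .5285 -.1912 .097 67.5
```

```text
pos [ 0.5287 -0.1919  0.0991] psi 14.44 zaxis [ 1.8e-03 -8.0e-04 -1.0e+00] w 0.0196 F [ 2.41 -0.51  2.12] T [-0.18 -0.48  0.2 ] t 18.025
tool offset [ 0.0007 -0.0001  0.0021] roll -0.9261 q [-0.43  0.35  1.88  0.    0.91 -0.68]
```

Emit:
{"name": "send_rows", "arguments": {
  "increments": [
    {"offset": [0, 0, -0.001], "roll": 0, "grip": 0},
    {"offset": [0, 0, -0.001], "roll": 0, "grip": 0},
    {"offset": [0, 0, 0], "roll": 0, "grip": 0}
  ]
}}

```text
t: 18.4
ee_pos: [0.5286, -0.1918, 0.1011]
eef_rot: [0.613, 0.79, 0.0, 0.001]
force: [4.3, -0.9, 2.3]
gripper_width: 0.0189
```

```bash
python3 go.py .5285 -.1912 .097 67.5
```

```text
pos [ 0.5286 -0.1918  0.1011] psi 14.44 zaxis [ 1.6e-03 -7.0e-04 -1.0e+00] w 0.0189 F [ 4.3  -0.87  2.31] T [-0.28 -0.76  0.23] t 18.4
tool offset [0.0006 0.0001 0.0041] roll -0.9261 q [-0.43  0.35  1.88  0.    0.92 -0.68]
```

Emit:
{"name": "send_rows", "arguments": {
  "increments": [
    {"offset": [0, 0, -0.001], "roll": 0, "grip": 0},
    {"offset": [0, 0, 0], "roll": 0, "grip": 0}
  ]
}}

```text
t: 18.65
ee_pos: [0.5285, -0.1918, 0.1021]
eef_rot: [0.613, 0.79, 0.0, 0.001]
force: [4.2, -1.6, 1.7]
gripper_width: 0.0191
```

```bash
python3 go.py .5285 -.1912 .097 67.5
```

```text
pos [ 0.5285 -0.1918  0.1021] psi 14.44 zaxis [ 1.4e-03 -6.0e-04 -1.0e+00] w 0.0191 F [ 4.22 -1.61  1.73] T [-0.32 -0.93  0.23] t 18.65
tool offset [0.0006 0.0001 0.0051] roll -0.9261 q [-0.43  0.35  1.88  0.    0.92 -0.68]
```

Emit:
{"name": "send_rows", "arguments": {
  "increments": [
    {"offset": [0, 0, -0.001], "roll": 0, "grip": 0},
    {"offset": [0, 0, 0], "roll": 0, "grip": 0}
  ]
}}

```text
t: 18.9
ee_pos: [0.5284, -0.1917, 0.1027]
eef_rot: [0.613, 0.79, 0.0, 0.001]
force: [3.9, -2.3, -1.1]
gripper_width: 0.0192
```

```bash
python3 go.py .5285 -.1912 .097 67.5
```

```text
pos [ 0.5284 -0.1917  0.1027] psi 14.44 zaxis [ 1.3e-03 -5.0e-04 -1.0e+00] w 0.0192 F [ 3.94 -2.3  -1.15] T [-0.41 -1.03  0.22] t 18.9
tool offset [0.0005 0.0002 0.0057] roll -0.9262 q [-0.43  0.35  1.88  0.    0.92 -0.68]
```

It now resists lifting: 1 mm commanded gave 0.6 mm of motion and the force fell by 3 N, at dome origin of about 54 mm. That fits lugs seated in the notches. Release and back off upward.

Emit:
{"name": "send_rows", "arguments": {
  "increments": [
    {"offset": [0, 0, 0], "roll": 0, "grip": 0.3},
    {"offset": [0, 0, 0], "roll": 0, "grip": 0.5},
    {"offset": [0, 0, 0], "roll": 0, "grip": 0.7},
    {"offset": [0, 0, 0], "roll": 0, "grip": 0.7},
    {"offset": [0, 0, -0.01], "roll": 0, "grip": 0.7},
    {"offset": [0, 0, -0.03], "roll": 0, "grip": 0.7},
    {"offset": [0, 0, -0.05], "roll": 0, "grip": 0.7},
    {"offset": [-0.02, 0, -0.02], "roll": 0, "grip": 0.7},
    {"offset": [0, 0, 0], "roll": 0, "grip": 0.7}
  ]
}}

```text
t: 20.02
ee_pos: [0.5349, -0.2125, 0.2161]
eef_rot: [0.613, 0.79, 0.001, 0.003]
force: [-0.2, 0.6, -0.4]
gripper_width: 0.0599
```

```bash
python3 go.py .5285 -.1912 .097 67.5
python3 - <<'E'
from h import *
import pickle
st=bot.read_state();c=bot.capture('wrist');save(c,'w6');pickle.dump((c,st),open('w6.pkl','wb'))
s=bot.capture('side');save(s,'side6');a=bot.capture('scene');pickle.dump((s,a),open('s6.pkl','wb'))
B=cv2.resize(s['color'][200:300,220:340],None,fx=6,fy=6,interpolation=2)
cv2.imwrite('pics/side6c.png',cv2.cvtColor(B,cv2.COLOR_RGB2BGR))
E
```

```text
pos [ 0.5349 -0.2125  0.2161] psi 14.37 zaxis [ 0.0059 -0.003  -1.    ] w 0.0599 F [-0.24  0.59 -0.4 ] T [-0.03  0.04  0.02] t 20.025
tool offset [ 0.0227 -0.0015  0.119 ] roll -0.9273 q [-0.45  0.22  1.77 -0.    1.14 -0.7 ]
```

View pics/w6.png

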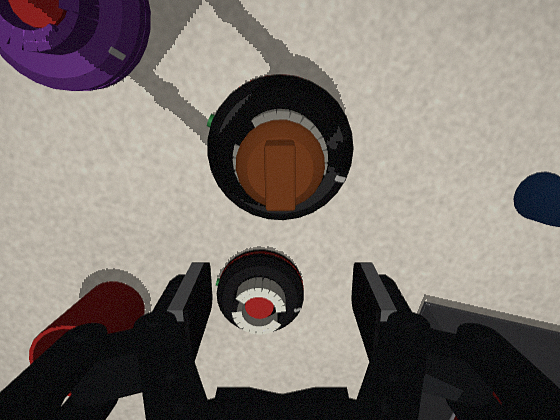

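View pics/side6c.png

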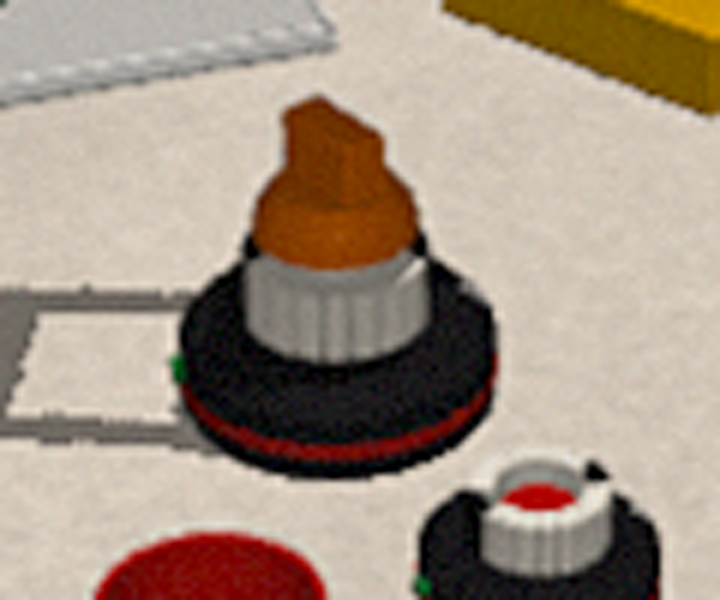

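The dome sits upright in the collar in both views, with its bar at (281,175) in the wrist picture. A numeric check of height, centring and angle:

```bash
python3 - <<'E'
from h import *
import pickle
c,st=pickle.load(open('w6.pkl','rb'));s,a=pickle.load(open('s6.pkl','rb'))
V=cv2.cvtColor(c['color'],cv2.COLOR_RGB2HSV)[...,2].astype(int)
print('col',V[132:150,275:287].mean(1).round().tolist(),V[203:216,275:287].mean(1).round().tolist());print('row',V[165:200,258:306].mean(0).round().tolist())
b,l=blobs(c,(3,120,30),(16,255,255),1500);print(b)
cn=max(cv2.findContours((l==np.bincount(l[l>0]).argmax()).astype(np.uint8),0,1)[0],key=cv2.contourArea)
P=cn[:,0].astype(np.float32); 
up=P[P[:,1]<190]
e=cv2.fitEllipse(up); print('ell',e)
for z in (.0815,.0845,.0875): print(z,'skirt ctr',onz(c,e[0],z,st).round(4),'diam',np.linalg.norm(onz(c,(e[0][0]-e[1][1]/2,e[0][1]),z,st)-onz(c,(e[0][0]+e[1][1]/2,e[0][1]),z,st)).round(4))
E
```

```text
col [100.0, 100.0, 101.0, 100.0, 102.0, 106.0, 110.0, 97.0, 77.0, 74.0, 76.0, 76.0, 74.0, 86.0, 106.0, 106.0, 106.0, 106.0] [106.0, 106.0, 106.0, 106.0, 106.0, 108.0, 102.0, 80.0, 42.0, 38.0, 31.0, 20.0, 16.0]
row [102.0, 102.0, 103.0, 104.0, 104.0, 105.0, 98.0, 82.0, 98.0, 106.0, 107.0, 107.0, 106.0, 106.0, 107.0, 105.0, 107.0, 107.0, 105.0, 106.0, 106.0, 106.0, 107.0, 106.0, 107.0, 106.0, 105.0, 106.0, 106.0, 106.0, 106.0, 106.0, 106.0, 106.0, 108.0, 100.0, 96.0, 80.0, 107.0, 104.0, 104.0, 104.0, 102.0, 102.0, 100.0, 101.0, 100.0, 99.0]
[([236, 120, 89, 91, 6272], [279.7, 164.4])]
ell ((279.7475280761719, 163.67758178710938), (87.45225524902344, 88.05239868164062), 113.97805786132812)
0.0815 skirt ctr [ 0.5292 -0.1918  0.0815] diam 0.068
0.0845 skirt ctr [ 0.5291 -0.1912  0.0845] diam 0.0672
0.0875 skirt ctr [ 0.5289 -0.1906  0.0875] diam 0.0665
```

```bash
python3 -c "
from h import *
print(bot.read_state()['force'],bot.job_done())"
```

```text
the job is handed in; nothing more can be done
[-0.33826176  0.45155807 -1.42804585] None
```

I fitted the orange dome to the large black lamp, let go of it, backed the gripper off upward and handed the job in at about 20 s of the 72 s. `job_done` gives no verdict, so whether it counts as locked rests on the checks below.

**What I did:**
- I gripped the orange dome by its bar, lifted it out of the tray and aligned it to the slots, which I measured from above at about -22.5°. The lugs went in without needing to feel around.
- I pressed it down about 9–10 mm. The vertical force read at most about 10 N.
- I twisted it clockwise about 0.92 rad to the stop, where the torque was about 0.34 N·m, then let it up into the notches.

**Last checks:**
- **Position:** the wrist picture puts the skirt centre at (0.529, -0.191), within about 0.5 mm of the measured collar centre. Both views show the dome upright.
- **Turn:** taken from the tool's angle at release, the bar is about 1.16 rad from the lamp's x axis, inside the 0.35–1.45 allowed.
- **Height:** at release the tool height implied a dome origin about 53.9 mm above the lamp's. Further lifting was resisted, as it would be with the lugs in the notches.

**Less certain:**
- The picture alone cannot confirm the height to better than about 3 mm; the skirt size only fits 54 mm loosely. The height figure comes from the arm's readings and force.
- While letting up there was a sideways force of about 4 N, which was gone after release.
- I did not measure the other domes and goods again at the end. Nothing suggested that any of them had been touched.

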